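# Pair the cooker hood's control box with its remote

## Task

Set the four little toggle switches on the white cooker-hood control box to the same on-off code as the switches on the back of its grey remote, switch by switch from left to right, each tipped fully over to its end. Leave the remote untouched, and do not push the other kitchen things about.

Things in the scene. Friction and masses are not known exactly. Their poses are not given: they have to be found in the camera images.
- box: White hood control box, fixed, 90 (x) x 150 (y) x 40 mm high, four toggle switches on its flat top. Origin: centre of underside; z up, x away from the robot, y to its left (yaw within 0.3 rad). Switches 1 to 4 stand left to right at y = +36, +12, -12, -36 mm, a white dot at switch 1's end; a white strip 1 mm high marks the far (+x) side, ON. Box or remote may be the nearer.
- remote: Grey hand remote, fixed, lying face down with its back cover off, 60 (x) x 170 (y) x 22 mm high. It has the same row of four switches in its back: same offsets, order, dot, strip and ON (far, +x) side. Origin: centre of underside; axes as for the box (yaw within 0.3 rad). Its switches show the code.
- box_sw1 (a joint): Toggle 1 of the box: its angle in rad about a hinge along the box's y axis, at x = 0, level with the top. 0 = OFF (leans towards the robot), 0.8 = ON (leans away, to the white strip); upright at 0.4. It tips over by itself from the middle to the nearer end and stays there, held by about 0.5 N at its head.
- box_sw1_head (a point): Centre of the round white head of toggle 1 of the box: a small barrel 9 mm in diameter and 9 mm long (along the box's y), 18 mm from the hinge on a thin stalk. It lies at x = -7 mm (OFF) or +7 mm (ON) in the box's frame, 16.6 mm above the box's top. Heads are 24 mm apart.
- box_sw2 (a joint): Toggle 2 of the box: its angle in rad about a hinge along the box's y axis, at x = 0, level with the top. 0 = OFF (leans towards the robot), 0.8 = ON (leans away, to the white strip); upright at 0.4. It tips over by itself from the middle to the nearer end and stays there, held by about 0.5 N at its head.
- box_sw2_head (a point): Centre of the round white head of toggle 2 of the box: a small barrel 9 mm in diameter and 9 mm long (along the box's y), 18 mm from the hinge on a thin stalk. It lies at x = -7 mm (OFF) or +7 mm (ON) in the box's frame, 16.6 mm above the box's top. Heads are 24 mm apart.
- box_sw3 (a joint): Toggle 3 of the box: its angle in rad about a hinge along the box's y axis, at x = 0, level with the top. 0 = OFF (leans towards the robot), 0.8 = ON (leans away, to the white strip); upright at 0.4. It tips over by itself from the middle to the nearer end and stays there, held by about 0.5 N at its head.
- box_sw3_head (a point): Centre of the round white head of toggle 3 of the box: a small barrel 9 mm in diameter and 9 mm long (along the box's y), 18 mm from the hinge on a thin stalk. It lies at x = -7 mm (OFF) or +7 mm (ON) in the box's frame, 16.6 mm above the box's top. Heads are 24 mm apart.
- box_sw4 (a joint): Toggle 4 of the box: its angle in rad about a hinge along the box's y axis, at x = 0, level with the top. 0 = OFF (leans towards the robot), 0.8 = ON (leans away, to the white strip); upright at 0.4. It tips over by itself from the middle to the nearer end and stays there, held by about 0.5 N at its head.
- box_sw4_head (a point): Centre of the round white head of toggle 4 of the box: a small barrel 9 mm in diameter and 9 mm long (along the box's y), 18 mm from the hinge on a thin stalk. It lies at x = -7 mm (OFF) or +7 mm (ON) in the box's frame, 16.6 mm above the box's top. Heads are 24 mm apart.
- remote_sw1 (a joint): Toggle 1 of the remote: its angle in rad about a hinge along the remote's y axis, at x = 0, level with the top. 0 = OFF (leans towards the robot), 0.8 = ON (leans away, to the white strip); upright at 0.4. It tips over by itself from the middle to the nearer end and stays there, held by about 0.5 N at its head.
- remote_sw2 (a joint): Toggle 2 of the remote: its angle in rad about a hinge along the remote's y axis, at x = 0, level with the top. 0 = OFF (leans towards the robot), 0.8 = ON (leans away, to the white strip); upright at 0.4. It tips over by itself from the middle to the nearer end and stays there, held by about 0.5 N at its head.
- remote_sw3 (a joint): Toggle 3 of the remote: its angle in rad about a hinge along the remote's y axis, at x = 0, level with the top. 0 = OFF (leans towards the robot), 0.8 = ON (leans away, to the white strip); upright at 0.4. It tips over by itself from the middle to the nearer end and stays there, held by about 0.5 N at its head.
- remote_sw4 (a joint): Toggle 4 of the remote: its angle in rad about a hinge along the remote's y axis, at x = 0, level with the top. 0 = OFF (leans towards the robot), 0.8 = ON (leans away, to the white strip); upright at 0.4. It tips over by itself from the middle to the nearer end and stays there, held by about 0.5 N at its head.
- bowl: Bystander: white china bowl, 150 mm across, 61 mm high; origin at the centre of its underside.
- spoon_loose: Bystander: teaspoon, 130 x 26 x 11 mm, lying along the front edge; origin at the centre of its underside.
- cake_fork: Bystander: cake fork, 145 x 20 x 11 mm, lying along the front edge; origin at the centre of its underside.
- spice_tin: Bystander: round spice tin, 62 mm across, 25 mm high, at the back; origin at the centre of its underside. A tall dish rack (furniture) stands left of it, over the sink: swing in over the front edge, clear of the rack.

How it is judged:
By the outcome, as a careful person would: the job done as asked, in the order asked, and still so for the second after the job is handed in, with the robot touching nothing.
It also fails if it takes over 45 s, if anything falls off the work surface, if the arm or the gripper's body presses on something with over 40 N, if the wrist force passes 120 N, or if a joint passes its speed limit or range.

## Robot

A 7-joint arm with a two-finger parallel gripper is mounted at the origin on a cart in front of the work surface, level with it; the furniture and walls round the work are solid. World frame = base frame: x ahead of the robot, y to its left, z up, the work surface at z = 0. Lengths are in m, angles in rad, forces in N, time in s.
With the tool pointing down it reaches from about 0.4 to 0.875 m from the base axis. Payload 19.3 kg.
Tool frame: the origin (TCP) lies between the finger pads; the fingertips stand 14 mm ahead of it and the grasp point (between the pads) lies 5 mm behind it (env.finger_overhang is the distance from the TCP to the fingertips, in m); z points along the fingers, x is the direction in which the jaws open and shut, and the axes are right-handed (so a half turn about z gives the same grasp; the last joint's range is limited). The gripper opens to 85 mm and grips with 20 to 120 N. Pads are 22 mm wide; open, the fingers measure 114 mm over their backs; the gripper's body (76 mm by 85 mm) begins 54 mm behind the grasp point. The pads swing forward as they close: fully open they stand 13 mm farther back than shut.
Start: joints at [1.18, 0.521, -0.036, 1.599, 0.021, 1.021, -0.113], TCP at [0.197, -0.593, 0.245] pointing down, gripper open.
Joint ranges: [-2.91, 2.91], [-0.3, 2.13], [-1.5, 1.42], [0.17, 2.43], [-1.26, 4.41], [0.16, 1.93], [-2.52, 2.52]. Speed limits (rad/s): [1.89, 1.89, 2.39, 2.39, 3.01, 3.01, 3.01].

## Interface

Orientations are given as a unit quaternion [w, x, y, z].
In Python, from bench import status, read_camera, workorder, env gives the robot as it stands.
- The arm moves only by the tool move_arm, never from a script. Its arguments are lists of equal length, an entry for each row: "hand": the opening, from 0 (shut) to 1 (fully open); "travel": the shift along the tool's x, y, z in mm, a list of three; "dr": the turn, a rotation vector about the tool's x, y, z in degrees, a list of three. A call has exactly 5 rows; each row is the pose to reach, as a shift and turn from the pose commanded when the call began, along the tool's axes at that moment; what a row does not reach only later rows make up. A row lasts 1/10 s, in which the tool goes at most 50 mm and 8.59 degrees, less where a joint would pass 70% of its speed; a pose out of reach is approached as far as the arm can. A call with a gripper value outside its range is refused whole. The fingers move at their own pace and stop on an object; "squeeze" is the grip in N (left out, the last holds). Time passes only in rows, so rows that repeat a pose let the fingers close, or fill a call up. It gives the time, the measured TCP pose, the force and the opening at its end, in the units of the state.
- status.get_state(): the state, without advancing time (a new reading comes with each control period).
- read_camera(name): name is "side" or "top"; returns a dict with "image" (400x640x3 uint8, red, green, blue), "z_map" (400x640 float32, m along the optical axis (not along the pixel's ray), 0 where there is no reading), "fx", "fy", "cx", "cy" (pixels), "k1" (the pictures are not rectified: a ray, as slopes to the right and down, at radius r is drawn at 1 + k1 r^2 times it, then the intrinsics apply), "world_to_cam" (4x4, takes a point from world to camera coordinates). Camera axes: x right, y down, z forward; pixel columns grow to the right and rows downward; lengths in m; the calibration is good to about 2 mm. A picture is of the moment at which its call begins.
- workorder.close_job(): hands the job in, once; it reports no verdict.
The state is a dict: "time_s": time; "joints": joint angles; "qd": joint speeds; "tau": joint torques, N m; "position": TCP position; "tcp_rot": TCP orientation; "force": force on the tool from outside, world axes, zero at the start; "ft_torque": the same for the moment, N m; "finger_gap": finger opening in m.
Only numpy, scipy, OpenCV 4.12 (cv2) and the standard library are available. Lean on these libraries where they do the work, as an engineer would, in place of code of your own. Each camera call takes 0.05 s, during which the arm holds its last target. There are 200 camera calls.

## Working session

There is one attempt and no reset: what is moved stays moved. The work goes in short steps, Python scripts to look and compute and a tool call to move; the robot and the scene stay as the last step left them, time stands still between calls to the robot, and variables do not carry over. Pictures are saved under pics/ and viewed, about 8 in all and at most 12, crops included, and the job is handed in when it is done.

Besides the shell and the picture viewer there is one more tool, called by a JSON object that holds its "name" and its "arguments", one argument or row to a line. move_arm: Moves the arm, as the interface text tells. Its arguments: {"type":"object","properties":{"hand":{"type":"array"},"travel":{"type":"array"},"dr":{"type":"array"},"squeeze":{"type":"number"}},"required":["hand","travel","dr"]}

```bash
mkdir -p pics; ls; cat > h.py <<'E'
import numpy as np, cv2
from bench import status, read_camera, workorder, env
def cam(n):
    c=read_camera(n); np.savez(''+n+'.npz',**c); return c
def load(n): return dict(np.load(''+n+'.npz'))
def ray(c,u,v):
    K=np.array([[c['fx'],0,c['cx']],[0,c['fy'],c['cy']],[0,0,1.]]);D=np.array([c['k1'],0,0,0],float)
    p=cv2.undistortPoints(np.array([[[u,v]]],float),K,D)[0,0]; return np.array([p[0],p[1],1.])
def atz(c,u,v,z):
    T=np.linalg.inv(c['world_to_cam']);o=T[:3,3];d=T[:3,:3]@ray(c,u,v);return o+d*(z-o[2])/d[2]
def dep(c,u,v):
    T=np.linalg.inv(c['world_to_cam']);return T[:3,3]+T[:3,:3]@ray(c,u,v)*c['z_map'][int(round(v)),int(round(u))]
def proj(c,P):
    K=np.array([[c['fx'],0,c['cx']],[0,c['fy'],c['cy']],[0,0,1.]]);D=np.array([c['k1'],0,0,0],float)
    W=c['world_to_cam'];return cv2.projectPoints(np.atleast_2d(np.array(P,float)),cv2.Rodrigues(W[:3,:3])[0],W[:3,3],K,D)[0][:,0]
E
python3 - <<'E'
from h import *
print(status.get_state())
for n in('top','side'):
    c=cam(n);cv2.imwrite(f'pics/{n}0.png',c['image'][:,:,::-1]);print(np.linalg.inv(c['world_to_cam']).round(3),c['fx'],c['k1'])
E
```

```text
pics
{'time_s': 0.0, 'joints': array([ 1.17980567,  0.52202144, -0.03633733,  1.59997142,  0.02118463,
        1.02107811, -0.11279376]), 'qd': array([0.00108839, 0.00012132, 0.00035205, 0.0005693 , 0.0015622 ,
       0.00121828, 0.00138937]), 'tau': array([ 4.29050306e-04, -9.27121425e+01,  1.98045507e+00, -3.69940066e+01,
        1.79511204e-02,  8.19487410e-03, -4.51948426e-05]), 'position': array([ 0.1969559 , -0.59283959,  0.24473407]), 'tcp_rot': array([-2.95937780e-04,  8.10960220e-01, -5.85101036e-01, -4.60076383e-04]), 'force': array([-0.4306716 ,  0.50802189, -0.29101136]), 'ft_torque': array([ 0.03170874,  0.03862555, -0.05018981]), 'finger_gap': 0.08558053369060747}
[[-0.01  -0.983  0.185  0.404]
 [-1.     0.013  0.014 -0.032]
 [-0.016 -0.185 -0.983  0.999]
 [ 0.     0.     0.     1.   ]] 404.0226512458629 -0.03794000400021512
[[-0.884 -0.296  0.362  0.212]
 [-0.468  0.552 -0.69   0.683]
 [ 0.004 -0.78  -0.626  0.711]
 [ 0.     0.     0.     1.   ]] 444.164439381164 -0.05540055927788572
```

View pics/top0.png

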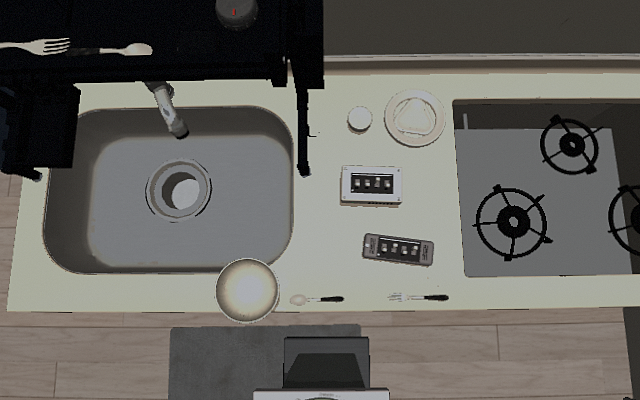

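View pics/side0.png

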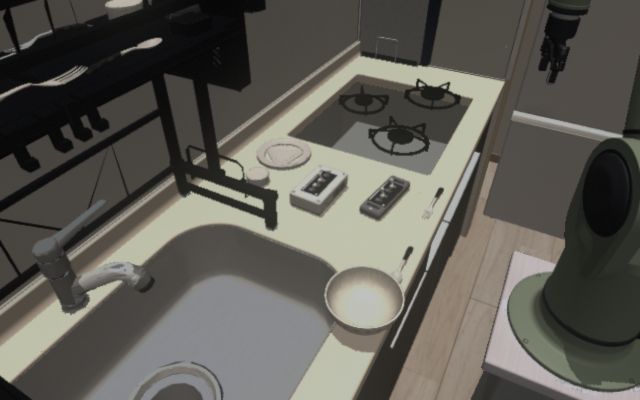

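The top view shows the box at about (372,185) and the remote at about (398,249). The rack leg is at about (305,130), the tin at (360,118), and the fork and spoon lie along the front edge. Next I'll enlarge the switches.

```bash
python3 - <<'E'
from h import *
t=load('top');s=load('side')
a=cv2.resize(t['image'][160:212,335:410],None,fx=5,fy=5,interpolation=3)
b=cv2.resize(t['image'][228:272,358:438],None,fx=5,fy=5,interpolation=3)
d=cv2.resize(s['image'][160:220,285:415],None,fx=6,fy=6,interpolation=3)
I=np.zeros((600,790,3),np.uint8);I[:a.shape[0],:a.shape[1]]=a;I[:b.shape[0],385:385+b.shape[1]]=b[:, :405];I[265:600,:780]=d[:335]
cv2.imwrite('pics/crop.png',I[:,:,::-1])
E
```

```text
(no output)
```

View pics/crop.png

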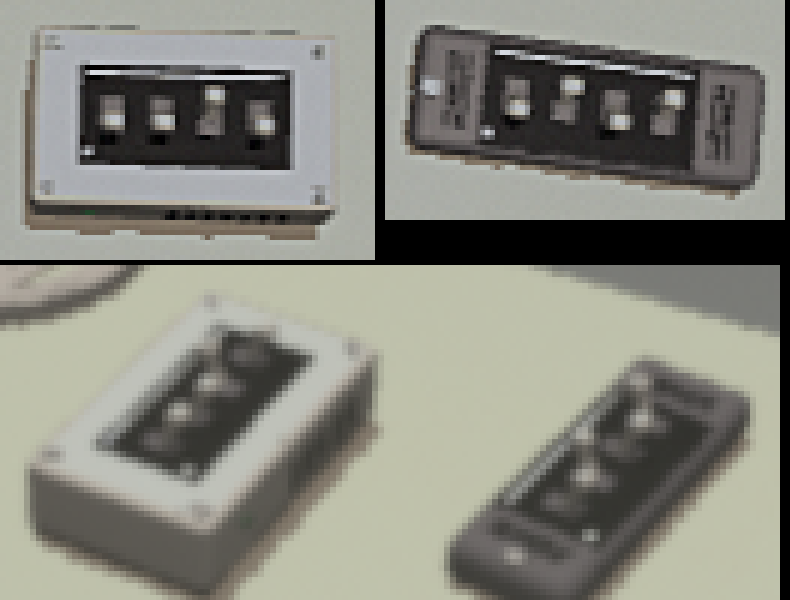

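```bash
python3 - <<'E'
from h import *
from scipy.optimize import least_squares
t=load('top');s=load('side')
# depth mask of box top
def cloud(c):
    v,u=np.mgrid[0:400,0:640];K=np.array([[c['fx'],0,c['cx']],[0,c['fy'],c['cy']],[0,0,1.]])
    p=cv2.undistortPoints(np.stack([u.ravel(),v.ravel()],1)[:,None].astype(float),K,np.array([c['k1'],0,0,0],float))[:,0]
    P=np.c_[p,np.ones(len(p))]*c['z_map'].ravel()[:,None];T=np.linalg.inv(c['world_to_cam']);return (P@T[:3,:3].T+T[:3,3]).reshape(400,640,3)
for n,c in(('top',t),('side',s)):
    C=cloud(c);np.save(n+'_c.npy',C)
    m=(C[...,2]>.033)&(C[...,2]<.07)&(abs(C[...,0]-.615)<.09)&(abs(C[...,1]+.14)<.12)
    Q=C[m];r=cv2.minAreaRect(Q[:,:2].astype(np.float32));print(n,m.sum(),np.median(Q[:,2]),r)
cor=np.array([(38,28),(337,38),(333,207),(30,201)])
px=(cor+.5)/5-.5+[335,160]
W=np.array([atz(t,u,v,.04) for u,v in px]);print(W.round(4),np.linalg.norm(W-np.roll(W,-1,0),axis=1).round(4))
def wp(p,L): 
    ca,sa=np.cos(p[2]),np.sin(p[2]);L=np.atleast_2d(L);return np.c_[p[0]+ca*L[:,0]-sa*L[:,1],p[1]+sa*L[:,0]+ca*L[:,1],L[:,2]]
Lc=np.array([(.045,.075,.04),(.045,-.075,.04),(-.045,-.075,.04),(-.045,.075,.04)])
Lh=np.array([(-.007,.036,.0566),(-.007,.012,.0566),(.007,-.012,.0566),(-.007,-.036,.0566)])
hp=(np.array([(112,120),(162,121),(214,93),(262,124)])+.5)/5-.5+[335,160]
f=lambda p:np.r_[proj(t,wp(p,Lc))-px, proj(t,wp(p,Lh))-hp].ravel()
o=least_squares(f,[.6,-.14,0]);print('fit',o.x,o.fun.reshape(-1,2).round(2))
print('heads',wp(o.x,Lh).round(4))
print('side px corners',proj(s,wp(o.x,Lc)).round(1),'heads',proj(s,wp(o.x,Lh)).round(1))
E
```

```text
top 2142 0.03888094443801193 ((0.6356530785560608, -0.12969368696212769), (0.14637157320976257, 0.09038685262203217), 86.90079498291016)
side 1241 0.03787722864019061 ((0.637204110622406, -0.12493706494569778), (0.15282516181468964, 0.09061555564403534), 87.92755126953125)
[[ 0.6817 -0.0593  0.04  ]
 [ 0.6746 -0.206   0.04  ]
 [ 0.5901 -0.2002  0.04  ]
 [ 0.595  -0.0539  0.04  ]] [0.1468 0.0847 0.1464 0.0869]
fit [ 0.63592713 -0.12982059 -0.04694669] [[-0.95 -1.04]
 [ 0.3  -1.1 ]
 [ 1.06  1.05]
 [-0.45  0.2 ]
 [ 0.04  0.03]
 [ 0.07  0.15]
 [-0.22  0.4 ]
 [ 0.14  0.2 ]]
heads [[ 0.6306 -0.0935  0.0566]
 [ 0.6295 -0.1175  0.0566]
 [ 0.6424 -0.1421  0.0566]
 [ 0.6272 -0.1655  0.0566]]
side px corners [[289.1 191.2]
 [319.7 162.3]
 [349.2 172.1]
 [320.3 202.9]] heads [[315.1 184.2]
 [320.  179.3]
 [320.1 172.9]
 [329.5 169.9]]
```

```bash
cat >> h.py <<'E'
from scipy.spatial.transform import Rotation as R
BOX=[.6365,-.128,-.047]
def go(lx,ly,tipz):
    s=status.get_state();q=s['tcp_rot'];Rc=R.from_quat([q[1],q[2],q[3],q[0]])
    b=BOX;ca,sa=np.cos(b[2]),np.sin(b[2])
    P=np.array([b[0]+ca*lx-sa*ly,b[1]+sa*lx+ca*ly,tipz+env.finger_overhang])
    Rt=R.from_euler('z',b[2])*R.from_quat([1,0,0,0])
    print('t',s['time_s'],'pos',s['position'].round(4),'F',s['force'].round(2),'gap',round(s['finger_gap'],4),'ovh',env.finger_overhang)
    print('target',P.round(4),'travel',(Rc.inv().apply(P-s['position'])*1000).round(1),'dr',np.degrees((Rc.inv()*Rt).as_rotvec()).round(1))
E
python3 -c "
from h import *
go(-.040,.012,.15)
C=np.load('top_c.npy');print(C[305,340],C[298,420],C[120,360],C[120,304])"
```

```text
t 0.1 pos [ 0.197  -0.5929  0.2448] F [-0.53 -0.73  0.75] gap 0.0854 ovh 0.014
target [ 0.5971 -0.1141  0.164 ] travel [-328.1 -530.7   81.1] dr [ -0.    0.1 -68.9]
[ 0.34464797 -0.0490924  -0.00058298] [ 0.35931762 -0.24030634  0.00955735] [ 0.80637138 -0.10757415  0.02222277] [0.77427804 0.03027205 0.1053212 ]
```

{"name": "move_arm", "arguments": {
  "hand": [0, 0, 0, 0, 0],
  "travel": [
    [-25, -41, 0],
    [-50, -82, 0],
    [-75, -123, 0],
    [-100, -164, 0],
    [-125, -205, 0]
  ],
  "dr": [
    [0, 0, -6],
    [0, 0, -12],
    [0, 0, -18],
    [0, 0, -24],
    [0, 0, -30]
  ]
}}

```text
time_s: 0.6
position: [0.353, -0.4082, 0.2452]
tcp_rot: [0.0, 0.936, -0.353, -0.0]
force: [2.1, -1.1, 0.3]
finger_gap: 0.0121
```

```bash
python3 -c "
from h import *
go(-.040,.012,.15)"
```

```text
t 0.6 pos [ 0.353  -0.4082  0.2452] F [ 2.15 -1.06  0.28] gap 0.0121 ovh 0.014
target [ 0.5971 -0.1141  0.164 ] travel [ -11.2 -382.    81.2] dr [  0.    0.  -38.7]
```

{"name": "move_arm", "arguments": {
  "hand": [0, 0, 0, 0, 0],
  "travel": [
    [-1, -48, 0],
    [-3, -96, 5],
    [-5, -144, 10],
    [-6, -191, 15],
    [-7, -235, 20]
  ],
  "dr": [
    [0, 0, -6],
    [0, 0, -12],
    [0, 0, -18],
    [0, 0, -24],
    [0, 0, -30]
  ]
}}

```text
time_s: 1.1
position: [0.5041, -0.2276, 0.2251]
tcp_rot: [-0.0, 0.995, -0.099, -0.0]
force: [-0.7, -0.1, -0.2]
finger_gap: -0.0
```

```bash
python3 -c "
from h import *
go(-.040,.012,.10)"
```

```text
t 1.1 pos [ 0.5041 -0.2276  0.2251] F [-0.73 -0.08 -0.24] gap -0.0 ovh 0.014
target [ 0.5971 -0.1141  0.114 ] travel [  68.9 -129.6  111.1] dr [-0.   0.  -8.7]
```

{"name": "move_arm", "arguments": {
  "hand": [0, 0, 0, 0, 0],
  "travel": [
    [17, -32, 22],
    [35, -65, 50],
    [52, -97, 75],
    [66, -124, 95],
    [68.9, -129.6, 111]
  ],
  "dr": [
    [0, 0, -2],
    [0, 0, -4],
    [0, 0, -6],
    [0, 0, -8],
    [0, 0, -8.7]
  ]
}}

```text
time_s: 1.6
position: [0.5979, -0.1126, 0.1127]
tcp_rot: [-0.001, 1.0, -0.023, -0.0]
force: [0.3, -0.3, -0.7]
finger_gap: -0.0001
```

```bash
python3 - <<'E'
from h import *
go(-.040,.012,.052)
t=cam('top');s=cam('side')
a=cv2.resize(t['image'][130:220,325:425],None,fx=4,fy=4,interpolation=3)
d=cv2.resize(s['image'][110:230,270:370],None,fx=4,fy=4,interpolation=3)
I=np.zeros((480,800,3),np.uint8);I[:360,:400]=a;I[:,400:]=d
cv2.imwrite('pics/c2.png',I[:,:,::-1])
E
```

```text
t 1.6 pos [ 0.5979 -0.1126  0.1127] F [ 0.29 -0.3  -0.67] gap -0.0001 ovh 0.014
target [ 0.5971 -0.1141  0.066 ] travel [-0.7  1.7 46.7] dr [-0.1  0.   0.1]
```

View pics/c2.png

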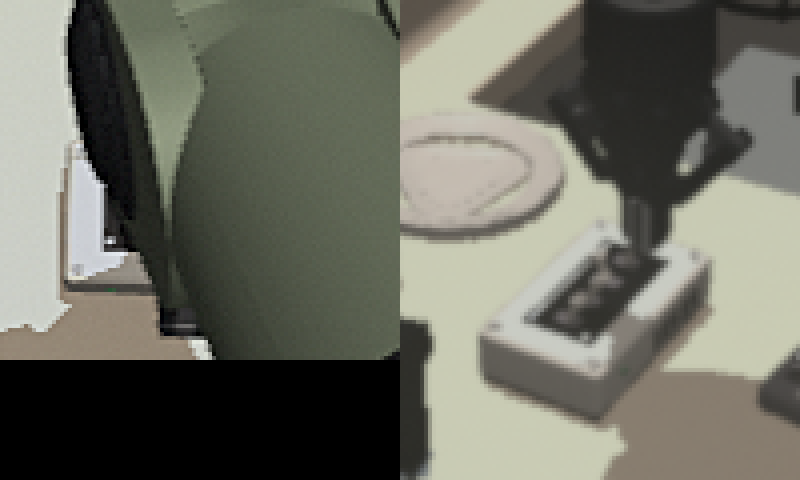

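The side view shows the shut fingers hanging just above the box. Their tips are at about (640,250) in the crop, and nothing is touching. I'll descend at the near side of switch 2.

{"name": "move_arm", "arguments": {
  "hand": [0, 0, 0, 0, 0],
  "travel": [
    [-0.7, 1.5, 20],
    [-0.7, 1.5, 35],
    [-0.7, 1.5, 42],
    [-0.7, 1.5, 46],
    [-0.7, 1.5, 46]
  ],
  "dr": [
    [0, 0, 0],
    [0, 0, 0],
    [0, 0, 0],
    [0, 0, 0],
    [0, 0, 0]
  ]
}}

```text
time_s: 2.2
position: [0.5958, -0.1182, 0.0684]
tcp_rot: [0.0, 1.0, -0.026, -0.0]
force: [-0.1, -0.1, 0.5]
finger_gap: 0.0
```

```bash
python3 - <<'E'
from h import *
go(-.040,.012,.05)
s=cam('side')
d=cv2.resize(s['image'][130:220,280:370],None,fx=6,fy=6,interpolation=3)
cv2.imwrite('pics/c3.png',d[:,:,::-1])
st=status.get_state();C=proj(s,[st['position']-[0,0,.014]]);print((C-[280,130])*6)
E
```

```text
t 2.2 pos [ 0.5958 -0.1182  0.0684] F [-0.08 -0.06  0.53] gap 0.0 ovh 0.014
target [ 0.5971 -0.1141  0.064 ] travel [ 1.1 -4.1  4.4] dr [ 0.   0.  -0.3]
[[312.40514605 321.34886666]]
```

View pics/c3.png

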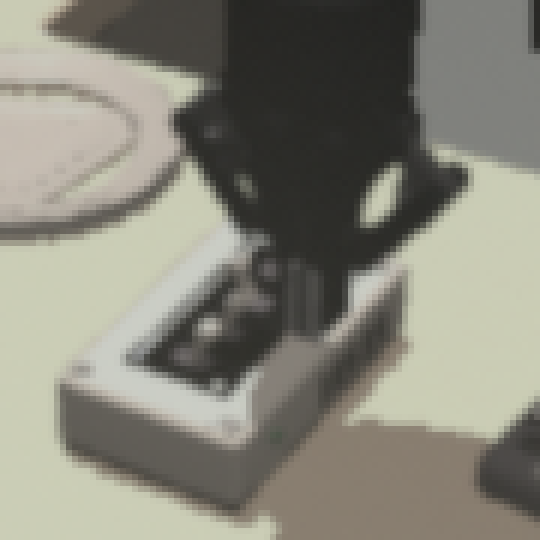

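{"name": "move_arm", "arguments": {
  "hand": [0, 0, 0, 0, 0],
  "travel": [
    [1, -4, 2],
    [1, -4, 4],
    [1, -4, 4],
    [1, -4, 4],
    [1, -4, 4]
  ],
  "dr": [
    [0, 0, 0],
    [0, 0, 0],
    [0, 0, 0],
    [0, 0, 0],
    [0, 0, 0]
  ]
}}

```text
time_s: 2.75
position: [0.5971, -0.1141, 0.0644]
tcp_rot: [0.0, 1.0, -0.026, 0.0]
force: [0.5, 0.5, 1.0]
finger_gap: -0.0001
```

```bash
python3 - <<'E'
from h import *
go(-.0155,.012,.05)
E
```

```text
t 2.75 pos [ 0.5971 -0.1141  0.0644] F [0.5  0.47 1.01] gap -0.0001 ovh 0.014
target [ 0.6216 -0.1153  0.064 ] travel [24.5 -0.   0.4] dr [ 0.  -0.  -0.2]
```

{"name": "move_arm", "arguments": {
  "hand": [0, 0, 0, 0, 0],
  "travel": [
    [6, 0, 0],
    [12, 0, 0],
    [18, 0, 0],
    [24.5, 0, 0],
    [24.5, 0, 0]
  ],
  "dr": [
    [0, 0, 0],
    [0, 0, 0],
    [0, 0, 0],
    [0, 0, 0],
    [0, 0, 0]
  ]
}}

```text
time_s: 3.25
position: [0.6225, -0.1151, 0.0643]
tcp_rot: [-0.0, 1.0, -0.025, 0.0]
force: [-0.5, 1.3, 0.6]
finger_gap: -0.0
```

```bash
python3 - <<'E'
from h import *
go(-.0155,.012,.05)
s=cam('side')
d=cv2.resize(s['image'][150:210,285:355],None,fx=8,fy=8,interpolation=3)
cv2.imwrite('pics/c4.png',d[:,:,::-1])
E
```

```text
t 3.25 pos [ 0.6225 -0.1151  0.0643] F [-0.52  1.27  0.56] gap -0.0 ovh 0.014
target [ 0.6216 -0.1153  0.064 ] travel [-0.9  0.2  0.3] dr [-0.  -0.  -0.2]
```

View pics/c4.png

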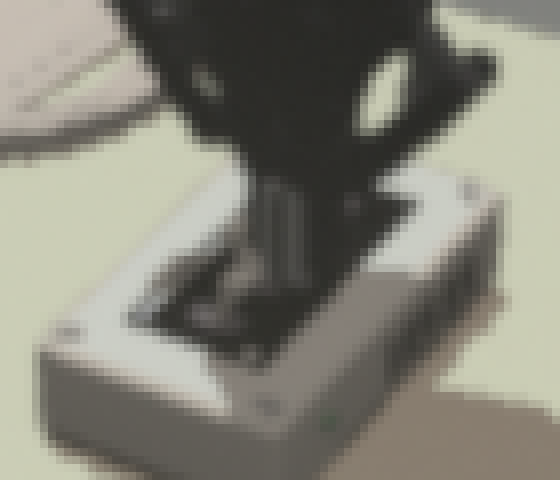

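Switch 1 still leans towards the robot (head at about (245,265) in the crop). Switch 2 is hidden behind the finger. Next I'll back off, lift and go to switch 4.

{"name": "move_arm", "arguments": {
  "hand": [0, 0, 0, 0, 0],
  "travel": [
    [-12, 0, 0],
    [-24.5, 0, 0],
    [-24.5, 0, -25],
    [-24.5, 24, -28],
    [-24.5, 48, -28]
  ],
  "dr": [
    [0, 0, 0],
    [0, 0, 0],
    [0, 0, 0],
    [0, 0, 0],
    [0, 0, 0]
  ]
}}

```text
time_s: 3.8
position: [0.595, -0.1621, 0.0933]
tcp_rot: [0.0, 1.0, -0.025, 0.001]
force: [-0.2, -1.1, -0.7]
finger_gap: -0.0001
```

{"name": "move_arm", "arguments": {
  "hand": [0, 0, 0, 0, 0],
  "travel": [
    [0, 0, 0],
    [0, 0, 14],
    [0, 0, 28],
    [0, 0, 28],
    [0, 0, 28]
  ],
  "dr": [
    [0, 0, 0],
    [0, 0, 0],
    [0, 0, 0],
    [0, 0, 0],
    [0, 0, 0]
  ]
}}

```text
time_s: 4.3
position: [0.5943, -0.1611, 0.0635]
tcp_rot: [-0.0, 1.0, -0.025, -0.001]
force: [0.3, -0.2, -0.2]
finger_gap: -0.0001
```

```bash
python3 - <<'E'
from h import *
go(-.0155,-.036,.05)
s=cam('side')
d=cv2.resize(s['image'][150:210,285:355],None,fx=8,fy=8,interpolation=3)
cv2.imwrite('pics/c5.png',d[:,:,::-1])
E
```

```text
t 4.3 pos [ 0.5943 -0.1611  0.0635] F [ 0.26 -0.2  -0.19] gap -0.0001 ovh 0.014
target [ 0.6193 -0.1632  0.064 ] travel [25.1  0.9 -0.5] dr [-0.   0.1 -0.2]
```

View pics/c5.png

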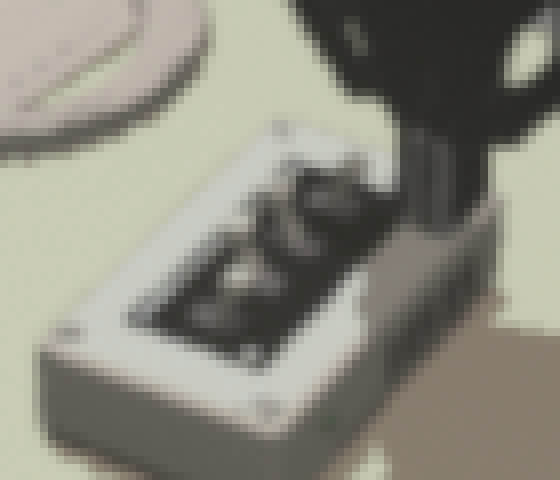

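Switch 1 is OFF (243,272), switch 2 is now ON (240,222), switch 3 is ON (283,185) and switch 4 is OFF (350,165). I'll push switch 4.

{"name": "move_arm", "arguments": {
  "hand": [0, 0, 0, 0, 0],
  "travel": [
    [6, 1, 0],
    [12, 1, 0],
    [18, 1, 0],
    [25, 1, 0],
    [25, 1, 0]
  ],
  "dr": [
    [0, 0, 0],
    [0, 0, 0],
    [0, 0, 0],
    [0, 0, 0],
    [0, 0, 0]
  ]
}}

```text
time_s: 4.85
position: [0.6206, -0.1641, 0.0645]
tcp_rot: [-0.0, 1.0, -0.025, 0.0]
force: [-0.1, -0.7, -0.5]
finger_gap: 0.0001
```

{"name": "move_arm", "arguments": {
  "hand": [0, 0, 0, 0, 0],
  "travel": [
    [-12, 0, 0],
    [-20, 0, -8],
    [-20, 0, -30],
    [-5, -8, -40],
    [25, -18, -40]
  ],
  "dr": [
    [0, 0, 0],
    [0, 0, 0],
    [0, 0, 0],
    [0, 0, 0],
    [0, 0, 0]
  ]
}}

```text
time_s: 5.35
position: [0.6455, -0.1486, 0.107]
tcp_rot: [0.001, 1.0, -0.026, 0.001]
force: [2.2, -0.3, -0.8]
finger_gap: 0.0001
```

```bash
python3 - <<'E'
from h import *
go(.040,-.012,.090)
E
```

```text
t 5.35 pos [ 0.6455 -0.1486  0.107 ] F [ 2.2  -0.31 -0.81] gap 0.0001 ovh 0.014
target [ 0.6759 -0.1419  0.104 ] travel [30.  -8.3  3.1] dr [ 0.1 -0.1 -0.3]
```

{"name": "move_arm", "arguments": {
  "hand": [0, 0, 0, 0, 0],
  "travel": [
    [20, -5, 0],
    [30, -7, 0],
    [30, -7, 0],
    [30, -7, 0],
    [30, -7, 0]
  ],
  "dr": [
    [0, 0, 0],
    [0, 0, 0],
    [0, 0, 0],
    [0, 0, 0],
    [0, 0, 0]
  ]
}}

```text
time_s: 5.85
position: [0.6748, -0.1427, 0.1044]
tcp_rot: [0.0, 1.0, -0.026, -0.0]
force: [0.5, 0.0, 0.2]
finger_gap: 0.0001
```

```bash
python3 - <<'E'
from h import *
go(.040,-.012,.05)
E
```

```text
t 5.85 pos [ 0.6748 -0.1427  0.1044] F [0.49 0.02 0.23] gap 0.0001 ovh 0.014
target [ 0.6759 -0.1419  0.064 ] travel [ 1.1 -0.9 40.4] dr [ 0.   0.  -0.3]
```

{"name": "move_arm", "arguments": {
  "hand": [0, 0, 0, 0, 0],
  "travel": [
    [1, -1, 15],
    [1, -1, 30],
    [1, -1, 40],
    [1, -1, 40],
    [1, -1, 40]
  ],
  "dr": [
    [0, 0, 0],
    [0, 0, 0],
    [0, 0, 0],
    [0, 0, 0],
    [0, 0, 0]
  ]
}}

```text
time_s: 6.35
position: [0.6767, -0.141, 0.0639]
tcp_rot: [-0.0, 1.0, -0.025, -0.0]
force: [0.9, 0.1, 0.5]
finger_gap: -0.0
```

```bash
python3 - <<'E'
from h import *
go(.0155,-.012,.05)
E
```

```text
t 6.35 pos [ 0.6767 -0.141   0.0639] F [0.94 0.07 0.48] gap -0.0 ovh 0.014
target [ 0.6514 -0.1407  0.064 ] travel [-25.2   1.   -0. ] dr [-0.   0.  -0.2]
```

Push switch 3 back, then retreat and lift straight up.

{"name": "move_arm", "arguments": {
  "hand": [0, 0, 0, 0, 0],
  "travel": [
    [-6, 0, 0],
    [-12, 0, 0],
    [-18, 0, 0],
    [-25, 0, 0],
    [-25, 0, 0]
  ],
  "dr": [
    [0, 0, 0],
    [0, 0, 0],
    [0, 0, 0],
    [0, 0, 0],
    [0, 0, 0]
  ]
}}

```text
time_s: 6.85
position: [0.651, -0.14, 0.0647]
tcp_rot: [0.0, 1.0, -0.026, -0.0]
force: [-0.2, -0.2, 0.1]
finger_gap: 0.0002
```

{"name": "move_arm", "arguments": {
  "hand": [0, 0, 0, 0, 0],
  "travel": [
    [12, 0, 0],
    [22, 0, -5],
    [22, 0, -40],
    [22, 20, -85],
    [10, 60, -120]
  ],
  "dr": [
    [0, 0, 0],
    [0, 0, 0],
    [0, 0, 0],
    [0, 0, 0],
    [0, 0, 0]
  ]
}}

```text
time_s: 7.35
position: [0.6614, -0.1944, 0.184]
tcp_rot: [-0.001, 1.0, -0.023, 0.001]
force: [0.7, -0.6, 0.2]
finger_gap: 0.0001
```

{"name": "move_arm", "arguments": {
  "hand": [0, 0, 0, 0, 0],
  "travel": [
    [-20, 40, 0],
    [-40, 80, 0],
    [-60, 120, 0],
    [-80, 160, 0],
    [-100, 200, 0]
  ],
  "dr": [
    [0, 0, 0],
    [0, 0, 0],
    [0, 0, 0],
    [0, 0, 0],
    [0, 0, 0]
  ]
}}

```text
time_s: 7.85
position: [0.5486, -0.3931, 0.1815]
tcp_rot: [0.0, 1.0, -0.025, -0.0]
force: [-0.1, -1.7, -0.0]
finger_gap: 0.0002
```

```bash
python3 - <<'E'
from h import *
go(0,0,.2)
t=cam('top');s=cam('side')
a=cv2.resize(t['image'][160:212,335:410],None,fx=5,fy=5,interpolation=3)
b=cv2.resize(t['image'][228:272,358:438],None,fx=5,fy=5,interpolation=3)
d=cv2.resize(s['image'][160:215,285:415],None,fx=6,fy=6,interpolation=3)
I=np.zeros((600,790,3),np.uint8);I[:a.shape[0],:a.shape[1]]=a;I[:b.shape[0],385:385+b.shape[1]]=b;I[265:595,:780]=d
cv2.imwrite('pics/fin.png',I[:,:,::-1])
E
```

```text
t 7.85 pos [ 0.5486 -0.3931  0.1815] F [-0.07 -1.71 -0.01] gap 0.0002 ovh 0.014
target [ 0.6365 -0.128   0.214 ] travel [  74.3 -269.3  -32.5] dr [ 0.   0.  -0.2]
```

View pics/fin.png

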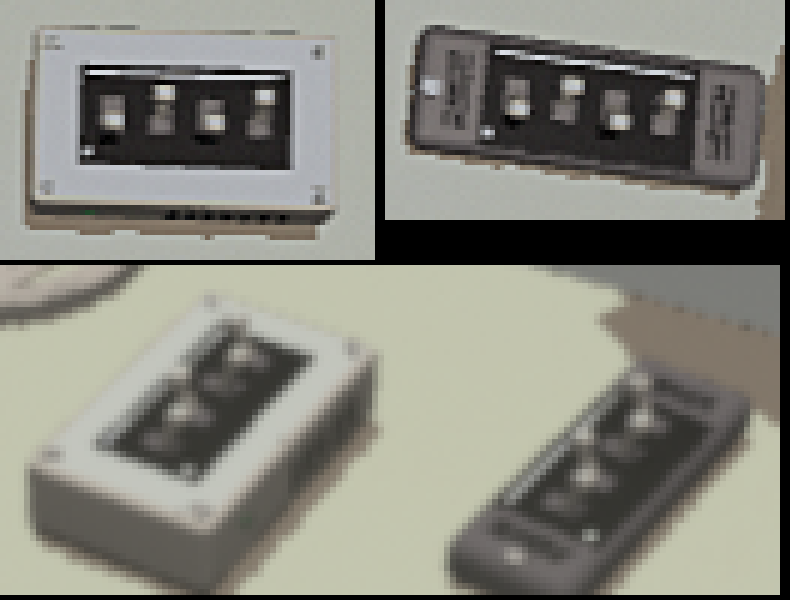

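The box heads are at (112,120), (162,92), (209,122) and (265,95), which reads OFF ON OFF ON. The remote's heads at (516,107), (572,87), (621,121) and (674,99) read the same. The remote hasn't moved. I'll check the bystanders numerically and hand in.

```bash
python3 - <<'E'
from h import *
t=load('top')['image'].astype(int);o=cv2.imread('pics/top0.png')[:,:,::-1].astype(int)
for n,(a,b,c,d) in dict(bowl=(255,325,212,282),spoon=(290,308,285,350),fork=(288,304,383,452),tin=(102,136,344,376),remote=(228,272,358,430)).items():
    print(n,np.abs(t[a:b,c:d]-o[a:b,c:d]).mean().round(2))
print(workorder.close_job())
E
```

```text
bowl 2.92
spoon 3.19
fork 18.34
tin 3.21
remote 2.72
the job is handed in; nothing more can be done
None
```

```bash
python3 - <<'E'
from h import *
t=load('top')['image'];o=cv2.imread('pics/top0.png')[:,:,::-1]
f=lambda i:cv2.resize(i[280:312,375:470],None,fx=6,fy=6,interpolation=3)
cv2.imwrite('pics/fork.png',np.vstack([f(o),f(t)])[:,:,::-1])
E
```

```text
(no output)
```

View pics/fork.png

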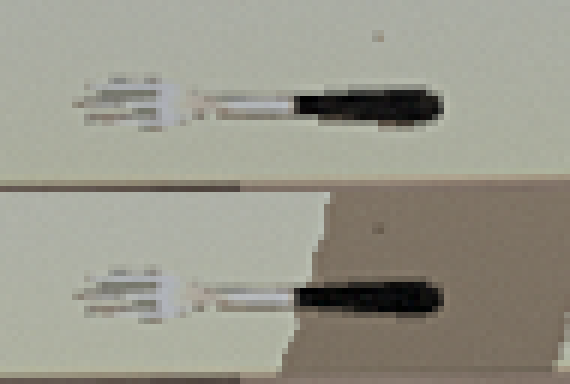

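The box switches now match the remote's code, OFF ON OFF ON from left to right, and the job is handed in. With the shut fingertips I tipped switches 2 and 4 to ON and switch 3 to OFF; switch 1 was already right. The robot's clock read about 8 s, and the arm was parked clear of everything.

- **Switches:** the last top view shows all four box heads at their end positions, in the same pattern as the remote. The side view is blurrier and shows nothing against this.
- **Remote and bystanders:** the remote, bowl, spoon and tin look unchanged between the first and last top views. The fork area differed in the numbers. I looked at it only after handing in: it is the arm's shadow, and the fork is in the same place.
- **Forces:** the wrist readings I saw stayed under about 3 N.
- **Disagreement:** the two cameras put the box about 5 mm apart in y. I worked from a value between them, nearer the top camera's, and all three pushes landed.

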